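Knock the hub plug out of a spent label core

ROBOT

A 6-joint arm with a two-finger parallel gripper is mounted at the origin on the work surface. World frame = base frame: x ahead of the robot, y to its left, z up, the work surface at z = 0. Lengths are in mm, angles in rad, forces in N, time in s.
With the tool pointing down it reaches from about 300 to 825 mm from the base axis. Payload 5.4 kg.
Tool frame: the origin (TCP) lies at the very end of the fingers, on their centre line; the grasp point (between the pads) lies 19 mm behind it; z points along the fingers, y is the line along which they close (so a half turn about z gives the same grasp; the last joint's range is limited). The gripper opens to 92 mm and grips with 3 to 60 N. Pads are 20 mm wide; open, the fingers measure 128 mm over their backs; the gripper's body (75 mm by 189 mm) begins 69 mm behind the grasp point.
Start: joints at [-1.437, 0.158, 1.597, -0, 1.386, -0.21], TCP at [193.789, -541.342, 184.701] pointing down, gripper open.
Joint ranges: [-2.91, 2.91], [-0.94, 2.29], [0.18, 2.7], [-1.29, 4.43], [0.17, 2.64], [-3, 3]. Speed limits (rad/s): [2.57, 2.57, 3.14, 3.14, 3.14, 3.14].

INTERFACE

Orientations are given as a unit quaternion [x, y, z, w].
In Python, from workcell import arm, get_image, job_done gives the robot as it stands.
- The arm moves only by the shell command python3 -m inch 'ROWS' [OPENING]. ROWS is JSON, one flat list of numbers, 4 for each row, row after row: the shift along the tool's x, y, z in m, then the turn about the tool's z in degrees. A call has 1 to 20 rows; each row is the pose to reach, as a shift and turn from the pose commanded when the call began, along the tool's axes at that moment; what a row does not reach only later rows make up. A row lasts 1/8 s, in which the tool goes at most 62.5 mm and 10.7 degrees, less where a joint would pass 70% of its speed; a pose out of reach is approached as far as the arm can. A call with a gripper value outside its range is refused whole. OPENING is the gripper command: -1 is shut, 1 is fully open, values between are in proportion, set as the call begins (- or left out, the last holds). The fingers move at their own pace and stop on an object; the grip force is fixed at half the most. Time passes only in rows, so rows that repeat a pose let the fingers close. It gives the time, the measured TCP pose, the force, the opening and the grip force at its end, in the units of the state.
- arm.read_state(): the state, without advancing time (a new reading comes with each control period).
- get_image(name): name is "scene" or "side" or "wrist"; returns a dict with "color" (420x560x3 uint8, red, green, blue), "fx", "fy", "cx", "cy" (pixels), "k1" (the pictures are not rectified: a ray, as slopes to the right and down, at radius r is drawn at 1 + k1 r^2 times it, then the intrinsics apply), "eye" and "attitude" of the camera in the world. Camera axes: x right, y down, z forward; pixel columns grow to the right and rows downward; lengths in mm; the calibration is good to about 2 mm. A picture is of the moment at which its call begins. There is no depth.
- job_done(): hands the job in; it is judged then, once.
The state is a dict: "t": time; "joints": joint angles; "joint_vel": joint speeds; "joint_torque": joint torques, N m; "ee_pos": TCP position; "tool_rot": TCP orientation; "ft_force": force on the tool from outside, world axes, zero at the start; "moment": the same for the moment, N m; "opening": opening from 0.0 (shut) to 1.0 (fully open); "gripper_force": force on a finger pad.
Only numpy, scipy, OpenCV 4.12 (cv2) and the standard library are available. Lean on these libraries where they do the work, as an engineer would, in place of code of your own. Each camera call takes 0.05 s, during which the arm holds its last target. There are 200 camera calls.

TASK

The grey hub plug is still stuck in one of the two spent cardboard cores clamped on the knock-out stands. Lift the thick push rod out of the rack, put it down that core and press until its flange sits flat on the core's rim, so that the plug drops into the bay below; leave the rod standing there and leave the thin rod in the rack.

Things in the scene. Friction and masses are not known exactly. Their poses are not given: they have to be found in the camera images.
- push_rod: Thick wooden rod hanging upright by its flange in a plywood rack (top 90 mm above bench, hole 39 mm). Shaft 30 mm across, 66 mm long, foot chamfered 4 mm; above it an aluminium flange 76 mm across, 8 mm thick; then a round grip 30 mm across, 46 mm tall (74 to 120 mm above the foot). 0.2 kg. Origin: centre of the foot, z up; yaw is of no account. Thin rod's axis is 96 mm away.
- thin_rod: Thin wooden rod hanging in the rack's other hole. Same lengths, but shaft 16 mm, flange 50 mm and grip 16 mm across, so it would fall through the core. Not to be used; it stays in the rack. Origin: centre of its foot, z up.
- plug: Grey plastic plug, 48 mm across, 22 mm tall, lowest 10 mm tapering to 38 mm. Origin: centre of underside, z up. Starts upright at the bottom of the bore, top 35 mm below the rim, on three sprung catches. A straight push of 10 to 20 N drives it past them; freed after about 18 mm, it falls to the bay floor 8 mm above the bench. The other stand's core is empty.
- core_mouth (a point): Rim centre of the upright cardboard core that holds the plug, 130 mm above the bench. Core 62 mm outside, bore 52 mm, 50 mm tall, clamped on a plywood stand 120 mm square fixed to the bench. The bore goes on through the stand's 10 mm top plate (hole 54 mm) into an open bay 62 mm high. With the rod's flange on the rim its foot is 66 mm below this point.
There are look-alikes about, which are no part of the job. What is shaped like the part that bears core_mouth but purple is not meant.

How it is judged:
By the outcome, as a careful person would: the job done as asked, in the order asked, and still so for the second after the job is handed in, with the robot touching nothing.
It also fails if it takes over 38 s, if anything falls off the work surface, if the arm or the gripper's body presses on something with over 40 N, if the wrist force passes 120 N, or if a joint passes its speed limit or range.

## Working session

There is one attempt and no reset: what is moved stays moved. The work goes in short steps, Python scripts to look and compute and a shell command to move; the robot and the scene stay as the last step left them, time stands still between calls to the robot, and variables do not carry over. Pictures are saved under pics/ and viewed, at most 10 in all, crops included, and the job is handed in when it is done.

```bash
mkdir -p pics
cat > h.py <<'E'
import numpy as np, cv2
from workcell import arm, get_image
from scipy.spatial.transform import Rotation as R
def rot(a):
    a=np.array(a,float)
    return a if a.shape==(3,3) else R.from_quat(a).as_matrix()
def ray(im,u,v):
    K=np.array([[im['fx'],0,im['cx']],[0,im['fy'],im['cy']],[0,0,1]])
    p=cv2.undistortPoints(np.array([[[u,v]]],float),K,np.array([im['k1'],0,0,0,0.]))[0,0]
    return np.array(im['eye'],float),rot(im['attitude'])@np.array([p[0],p[1],1])
def onz(im,u,v,z):
    e,d=ray(im,u,v); return e+d*(z-e[2])/d[2]
def pix(im,P):
    p=rot(im['attitude']).T@(np.array(P,float)-im['eye']); x,y=p[:2]/p[2]; s=1+im['k1']*(x*x+y*y)
    return im['fx']*x*s+im['cx'],im['fy']*y*s+im['cy']
def save(im,n): cv2.imwrite('pics/'+n,im['color'][:,:,::-1])
E
python3 - <<'E'
from h import *
import pickle
d={}
for n in ['scene','side','wrist']:
    im=get_image(n); d[n]=im; save(im,n+'0.png'); print(n,{k:(np.round(v,3).tolist()) for k,v in im.items() if k!='color'})
pickle.dump(d,open('d.pkl','wb'))
c=np.vstack([d['scene']['color'],]);
print(arm.read_state())
E
```

```text
scene {'fx': 410.745, 'fy': 410.745, 'cx': 282.096, 'cy': 204.461, 'k1': -0.11, 'eye': [862.61, -355.184, 637.559], 'attitude': [0.834, 0.401, -0.165, -0.342]}
side {'fx': 545.115, 'fy': 545.115, 'cx': 282.7, 'cy': 204.423, 'k1': -0.21, 'eye': [432.064, 761.786, 733.186], 'attitude': [-0.034, 0.898, -0.439, 0.006]}
wrist {'fx': 346.24, 'fy': 346.24, 'cx': 279.384, 'cy': 212.707, 'k1': 0.005, 'eye': [266.368, -514.377, 383.27], 'attitude': [0.81, -0.57, -0.081, 0.113]}
{'t': 0.15, 'joints': array([-1.43709013e+00,  1.58913365e-01,  1.59791699e+00, -1.96436575e-05,
        1.38624984e+00, -2.10088238e-01]), 'joint_vel': array([ 0.00016191, -0.00206099, -0.00266021,  0.00076202, -0.00060074,
       -0.00051955]), 'joint_torque': array([ 7.68184673e-04, -3.85918701e+01, -3.22432387e+01,  7.02582928e-02,
        3.51817289e-02, -7.58106785e-05]), 'ee_pos': array([ 193.7174555 , -540.81646561,  183.95306791]), 'tool_rot': array([ 9.85261435e-01,  1.71053649e-01,  1.87517371e-05, -7.43595586e-04]), 'ft_force': array([ 0.08471946, -0.67218922,  0.41637386]), 'moment': array([ 0.01695838,  0.00974447, -0.03515557]), 'gripper_force': 0.0, 'opening': 0.9985647295833597}
```

View pics/scene0.png

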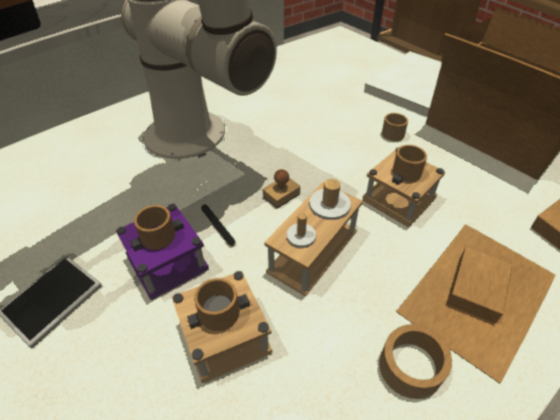

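View pics/side0.png

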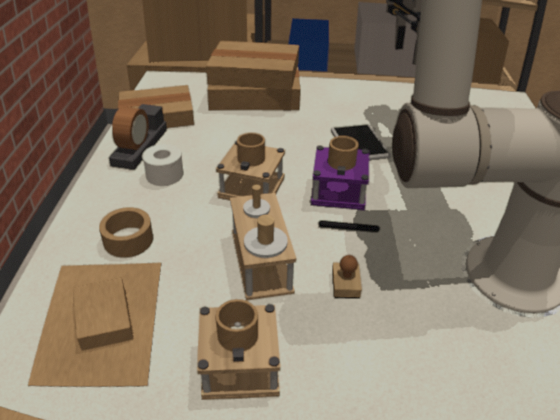

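Both pictures show two plywood stands: one at scene (217,300) / side (250,150), one at scene (409,163) / side (238,325). There is also a purple one at scene (155,225). The thick rod is at scene (331,193) / side (265,232), the thin rod at scene (301,228) / side (257,200). The loose rings at scene (415,360) and (395,126) are look-alikes. Next I check the choice with one montage of crops.

Run:
```python
from h import *
import pickle
d=pickle.load(open('d.pkl','rb'))
def cr(n,u,v,s=35,k=390):
    return cv2.resize(d[n]['color'][v-s:v+s,u-s:u+s,::-1],(k,290),interpolation=cv2.INTER_CUBIC)
m=np.vstack([np.hstack([cr('scene',217,303),cr('scene',409,163)]),np.hstack([cr('side',250,152),cr('side',238,325)])])
cv2.imwrite('pics/m.png',m)
s,t=d['scene'],d['side']
def tri(a,b):
    (e,x),(f,y)=ray(s,*a),ray(t,*b); x/=np.linalg.norm(x);y/=np.linalg.norm(y)
    k=np.linalg.lstsq(np.c_[x,-y],f-e,rcond=None)[0]; p,q=e+k[0]*x,f+k[1]*y
    return np.round((p+q)/2,1),round(np.linalg.norm(p-q),1)
print('A',tri((217,295),(250,143)),'B',tri((410,157),(238,315)),'P',tri((154,220),(343,146)))
print('thick',tri((331,184),(266,223)),'thin',tri((302,217),(256,189)))
# flanges: white low-saturation blobs near the rods
for im,rois in ((s,((329,203),(301,235))),(t,((265,240),(257,208)))):
    hsv=cv2.cvtColor(im['color'],cv2.COLOR_RGB2HSV)
    for (u,v) in rois: print(u,v,hsv[v-14:v+15:4,u-20:u+21:4].tolist()[3][:4])
```

```text
A (array([ 554.2, -227.7,  123.4]), np.float64(5.5)) B (array([520.4, 246.9, 122.4]), np.float64(1.0)) P (array([ 357.9, -233.7,  123. ]), np.float64(0.7))
thick (array([494.6,  52.7, 138.7]), np.float64(4.5)) thin (array([522.6, -41.1, 139.3]), np.float64(2.3))
329 203 [[19, 75, 203], [28, 20, 218], [28, 20, 218], [28, 27, 150]]
301 235 [[17, 122, 205], [17, 113, 209], [30, 20, 218], [30, 20, 216]]
265 240 [[19, 22, 182], [21, 20, 183], [21, 18, 182], [19, 45, 107]]
257 208 [[16, 100, 169], [17, 101, 175], [19, 20, 183], [21, 20, 179]]
```

View pics/m.png

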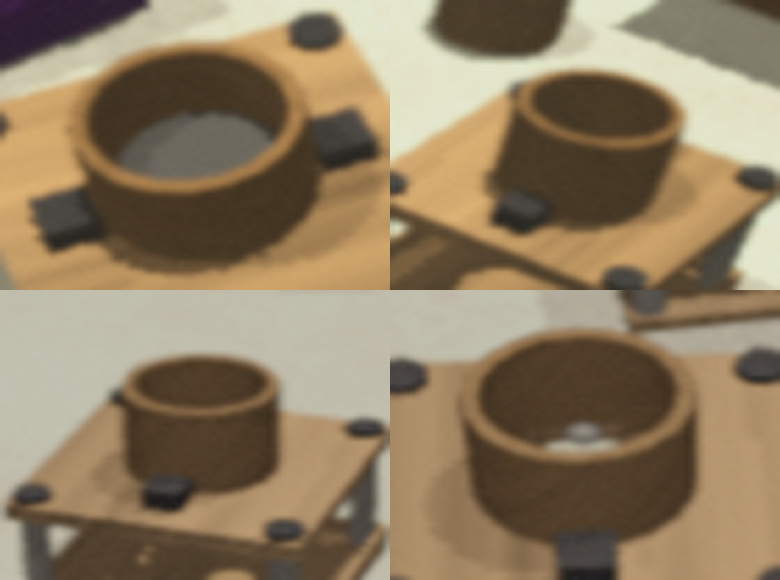

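The crops settle it. The core at scene (217,300) has a flat grey plug top inside it, while the one at side (238,325) shows the bright bay floor and is empty. So the target is stand A, near (554,-228). Next I refine the rod and rim by casting onto known heights.

```bash
cat >> h.py <<'E'
def move(st,dx,dy):
    M=R.from_quat(st['tool_rot']).as_matrix(); return np.round(M.T@np.array([dx,dy,0])/1000,4)
E
python3 - <<'E'
from h import *
import pickle
d=pickle.load(open('d.pkl','rb')); s,t=d['scene'],d['side']
print('A',onz(s,216.4,296.1,130).round(1),onz(t,251.2,140.2,130).round(1))
for n,im,rois in (('s',s,((329,203),(301,235))),('t',t,((265,240),(257,208)))):
    hsv=cv2.cvtColor(im['color'],cv2.COLOR_RGB2HSV)
    m=((hsv[...,1]<32)&(hsv[...,2]>165)).astype(np.uint8)
    for (u,v) in rois:
        k=np.zeros_like(m); k[v-22:v+22,u-26:u+27]=m[v-22:v+22,u-26:u+27]
        N,l,S,c=cv2.connectedComponentsWithStats(k); 
        for i in sorted(range(1,N),key=lambda i:-S[i,4])[:1]:
            cs,_=cv2.findContours((l==i).astype(np.uint8),0,2); (cx,cy),ax,_=cv2.fitEllipse(cv2.convexHull(max(cs,key=len)))
            p=onz(im,cx,cy,98); e,dd=ray(im,cx,cy)
            print(n,S[i].tolist(),round(cx,1),round(cy,1),np.round(ax,1),p.round(1),'diam px->mm',round(max(ax)*np.linalg.norm(p-e)/im['fx'],1))
st=arm.read_state()
print(move(st,494-193.8,51+541.3),move(st,554-193.8,-228+541.3))
M=R.from_quat(st['tool_rot']).as_matrix(); w=d['wrist']
print((M.T@(np.array(w['eye'])-st['ee_pos'])).round(1),(M.T@rot(w['attitude'])).round(3).tolist())
E
```

```text
A [ 556.2 -231.7  130. ] [ 553.7 -225.6  130. ]
s [310, 190, 40, 27, 550] 329.7 202.7 [27.2 39.7] [497.7  48.6  98. ] diam px->mm 74.1
s [288, 225, 27, 20, 313] 300.9 234.3 [20.6 27.4] [522.9 -43.2  98. ] diam px->mm 47.4
t [245, 228, 42, 26, 546] 265.4 240.0 [27.6 42. ] [497.6  52.2  98. ] diam px->mm 73.6
t [244, 200, 25, 15, 201] 256.3 206.5 [15.2 24.9] [523.5 -40.7  98. ] diam px->mm 47.0
[ 0.4823 -0.4565  0.0008] [ 4.447e-01 -1.736e-01  4.000e-04]
[  77.4   -0.7 -199.3] [[-0.0, -0.961, -0.276], [1.0, 0.0, -0.002], [0.001, -0.276, 0.961]]
```

```bash
python3 -m inch '[0.027,-0.010,-0.02,0, 0.080,-0.031,-0.04,0, 0.143,-0.055,-0.065,0, 0.205,-0.080,-0.065,0, 0.268,-0.104,-0.065,0, 0.330,-0.128,-0.065,0, 0.384,-0.149,-0.065,0, 0.419,-0.163,-0.065,0, 0.446,-0.173,-0.065,0, 0.446,-0.173,-0.065,0, 0.446,-0.173,-0.065,0, 0.446,-0.173,-0.065,0]' 1
python3 - <<'E'
from h import *
im=get_image('wrist'); save(im,'w1.png'); st=arm.read_state(); print(st['ee_pos'],st['tool_rot'])
print(pix(im,[555,-228.5,130]))
E
```

```text
t: 1.65
ee_pos: [554.6, -229.2, 249.7]
tool_rot: [0.985, 0.17, -0.0, 0.0]
ft_force: [0.3, -0.3, -0.1]
opening: 0.999
gripper_force: 0.0
[ 554.63742289 -229.12966732  249.77092323] [ 9.85407001e-01  1.70214675e-01 -5.66884556e-05  5.79634928e-05]
(np.float64(280.03255390437846), np.float64(197.47434873652307))
```

View pics/w1.png

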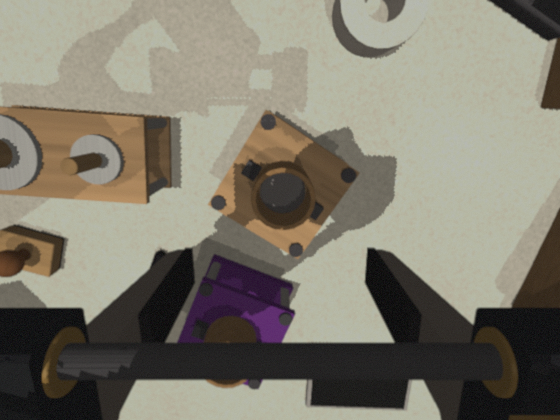

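The wrist view shows the target core at about (283,194) with the grey plug inside it. The thin rod is at about (88,160), and the purple stand is below the core in the picture. I'll fit the rim here, then go over the rod.

```bash
cat > circ.py <<'E'
from h import *
def circ(im,u,v,r0,r1,z,n,half=60):
    g=cv2.cvtColor(im['color'],cv2.COLOR_RGB2GRAY); u,v=int(u),int(v); k=4
    c=cv2.resize(im['color'][v-half:v+half,u-half:u+half],None,fx=k,fy=k,interpolation=cv2.INTER_CUBIC)
    b=cv2.GaussianBlur(cv2.cvtColor(c,cv2.COLOR_RGB2GRAY),(0,0),3); o=c[:,:,::-1].copy()
    h=cv2.HoughCircles(b,cv2.HOUGH_GRADIENT_ALT,1.5,10,param1=120,param2=0.5,minRadius=int(r0*k),maxRadius=int(r1*k))
    for x,y,r in ([] if h is None else h[0][:6,:3]):
        X,Y=x/k-.375+u-half,y/k-.375+v-half; p=onz(im,X,Y,z); q=onz(im,X+r/k,Y,z)
        print(n,round(X,1),round(Y,1),'r',round(r/k,1),p.round(1),'rmm',np.linalg.norm(q-p).round(1)); cv2.circle(o,(int(x),int(y)),int(r),(0,255,0),1)
    cv2.imwrite('pics/'+n+'.png',o)
E
python3 -c "
from circ import *
im=get_image('wrist'); circ(im,282,195,24,37,130,'rim')"
python3 -m inch '[0.003,-0.02,0,0, 0.009,-0.065,0,0, 0.017,-0.12,0,0, 0.025,-0.175,0,0, 0.032,-0.225,0,0, 0.037,-0.26,0,0, 0.040,-0.282,0,0, 0.040,-0.282,0,0, 0.040,-0.282,0,0]'
python3 -c "
from circ import *
im=get_image('wrist'); u=pix(im,[497.6,50.4,98]); print(u,pix(im,[497.6,50.4,144])); circ(im,*u,26,40,98,'flange',64); v=pix(im,[497.6,50.4,144]);circ(im,*v,12,24,144,'grip',50)
a=cv2.imread('pics/flange.png')[:480];b=cv2.imread('pics/rim.png');a=cv2.resize(a,(400,400));b=cv2.resize(b,(400,400));cv2.imwrite('pics/two.png',np.hstack([a,b]))"
```

```text
t: 2.88
ee_pos: [497.9, 50.5, 249.8]
tool_rot: [0.985, 0.171, 0.0, 0.0]
ft_force: [-0.7, 0.2, 0.2]
opening: 0.994
gripper_force: 0.0
(np.float64(280.42115332868326), np.float64(191.13962164020901)) (np.float64(280.52233284303725), np.float64(202.08201770387598))
```

View pics/two.png

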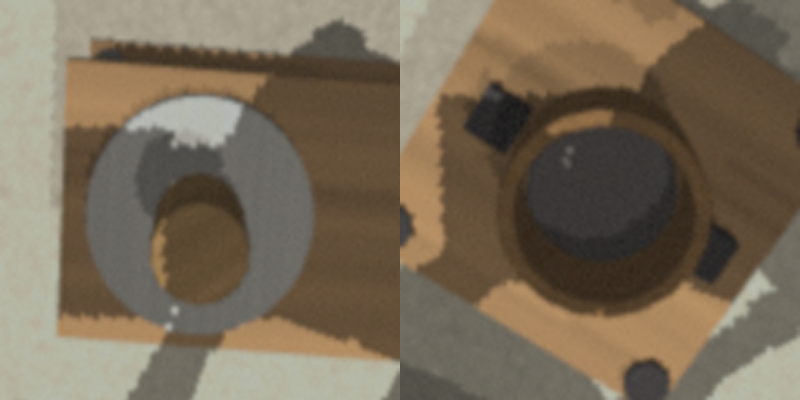

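The flange outline spans u 243.5–316.5 and v 157–234 (centre 280.0, 195.5). The grip top is centred near (280.2, 208.3), and the core rim near (283.2, 197.9). Casting these.

```bash
python3 -c "
from h import *
im=get_image('wrist'); save(im,'w2.png')
print('flange',onz(im,280.0,195.5,98),'grip',onz(im,280.2,208.3,144))
hsv=cv2.cvtColor(im['color'],cv2.COLOR_RGB2HSV); m=np.zeros((420,560),np.uint8); m[150:245,235:325]=((hsv[...,1]<45)&(hsv[...,2]>60))[150:245,235:325]
N,l,S,c=cv2.connectedComponentsWithStats(m); i=1+S[1:,4].argmax(); cs,_=cv2.findContours((l==i).astype(np.uint8),0,1); print(S[i],cv2.minEnclosingCircle(max(cs,key=len)))
w=dict(im); st=arm.read_state(); print(st['ee_pos'])
w['eye']=np.array(im['eye'])+[554.637-st['ee_pos'][0],-229.13-st['ee_pos'][1],249.77-st['ee_pos'][2]]
print('rim',onz(w,283.2,197.9,130))
"
```

```text
flange [493.19811375  48.97009675  98.        ] grip [492.10311787  48.41958463 144.        ]
[ 243  155   73   72 3038] ((279.15679931640625, 190.9128875732422), 36.27403259277344)
[498.05783449  50.03820398 249.71084365]
rim [ 555.64043366 -231.2991384   130.        ]
```

The flange crop had been trimmed before I resized it. Correcting the vertical scale puts the flange centre at v≈191.2, which agrees with the prediction and with the mask. So the rod is at about (497.3, 50.2) and the rim at about (555.5, -230.5). The gripper is already over the rod, so I descend to about 3 mm above the flange and grip.

```bash
python3 -m inch '[0,0,0.02,0, 0,0,0.06,0, 0,0,0.1,0, 0,0,0.13,0, 0,0,0.143,0, 0,0,0.148,0, 0,0,0.148,0, 0,0,0.148,0]'
python3 -m inch '[0,0,0,0, 0,0,0,0, 0,0,0,0, 0,0,0,0, 0,0,0,0, 0,0,0,0]' -1
```

```text
t: 3.98
ee_pos: [499.0, 50.7, 103.0]
tool_rot: [0.985, 0.171, 0.001, 0.0]
ft_force: [-1.0, -0.6, -0.4]
opening: 1.004
gripper_force: 0.0
t: 4.72
ee_pos: [498.0, 50.9, 101.7]
tool_rot: [0.985, 0.171, -0.0, -0.0]
ft_force: [-0.2, -0.3, 0.4]
opening: 0.369
gripper_force: 0.0
```

```bash
python3 -m inch '[0,0,0,0, 0,0,0,0, 0,0,0,0, 0,0,0,0]' -1
python3 -m inch '[0,0,-0.01,0, 0,0,-0.03,0, 0,0,-0.065,0, 0,0,-0.105,0, 0,0,-0.14,0, 0,0,-0.158,0, 0,0,-0.16,0, 0,0,-0.16,0]'
python3 -c "
from h import *
a,b=get_image('scene'),get_image('side'); cv2.imwrite('pics/lift.png',np.hstack([a['color'][80:380,150:450,::-1],b['color'][60:360,130:430,::-1]]))"
```

```text
t: 5.22
ee_pos: [498.0, 50.7, 101.7]
tool_rot: [0.985, 0.171, 0.0, 0.0]
ft_force: [1.0, -0.8, 0.1]
opening: 0.316
gripper_force: 30.0
t: 6.22
ee_pos: [497.2, 51.0, 260.2]
tool_rot: [0.985, 0.171, -0.001, -0.0]
ft_force: [-0.5, 0.3, -1.8]
opening: 0.313
gripper_force: 30.0
```

View pics/lift.png

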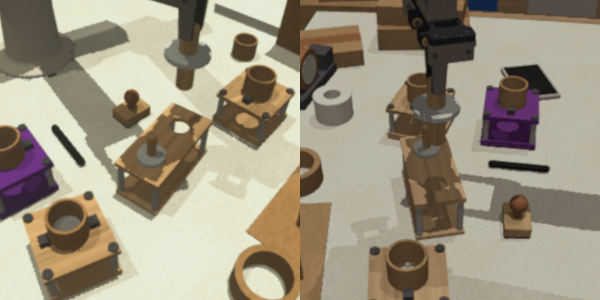

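The rod is lifted clear and upright, with its foot at about z = 183. The thin rod is still in the rack. Now carry it over core A.

```bash
python3 -m inch '[-0.002,0.015,0,0, -0.007,0.05,0,0, -0.014,0.1,0,0, -0.021,0.15,0,0, -0.028,0.2,0,0, -0.034,0.245,0,0, -0.038,0.27,0,0, -0.040,0.284,0,0, -0.040,0.284,0,0, -0.040,0.284,0,0, -0.040,0.284,0.02,0, -0.040,0.284,0.035,0, -0.040,0.284,0.035,0, -0.040,0.284,0.035,0]'
python3 -c "
from h import *
st=arm.read_state(); print(st['ee_pos'],st['ft_force'])
a,b=get_image('scene'),get_image('side'); print(pix(a,[555.5,-230.5,130]),pix(b,[555.5,-230.5,130]))
f=lambda c:cv2.resize(c[:,:,::-1],(400,400),interpolation=cv2.INTER_CUBIC)
cv2.imwrite('pics/over.png',np.hstack([f(a['color'][220:340,155:275]),f(b['color'][65:185,190:310])]))"
```

```text
t: 8.07
ee_pos: [556.3, -229.9, 227.3]
tool_rot: [0.985, 0.171, 0.0, 0.0]
ft_force: [-1.2, 0.5, -2.5]
opening: 0.314
gripper_force: 30.0
[ 556.32867042 -229.88176658  227.34107063] [-1.20118647  0.50392781 -2.54868376]
(np.float64(216.82047089452672), np.float64(295.31490920740185)) (np.float64(250.63452825075308), np.float64(138.9721268338581))
```

View pics/over.png

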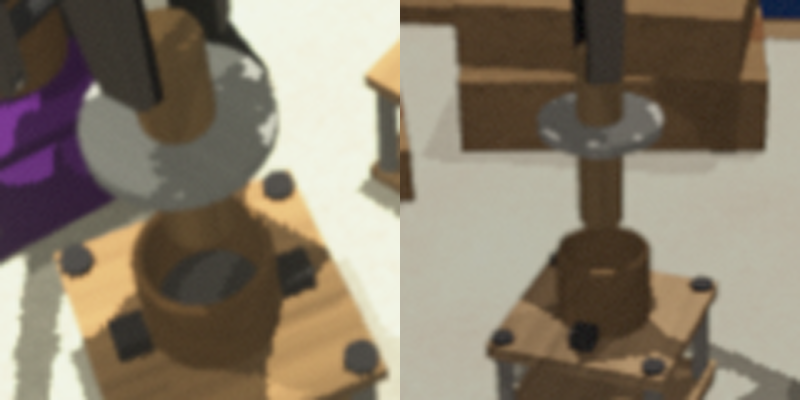

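The rod is centred over the core to within about 1 mm in both views. Descending in stages while watching the force.

```bash
python3 -m inch '[0,0,0.015,0, 0,0,0.035,0, 0,0,0.05,0, 0,0,0.055,0, 0,0,0.058,0, 0,0,0.061,0, 0,0,0.064,0, 0,0,0.067,0, 0,0,0.07,0, 0,0,0.073,0, 0,0,0.076,0, 0,0,0.079,0, 0,0,0.082,0, 0,0,0.082,0]'
```

```text
t: 9.93
ee_pos: [555.6, -229.8, 144.0]
tool_rot: [0.985, 0.171, -0.001, -0.0]
ft_force: [-0.3, -0.3, -2.0]
opening: 0.312
gripper_force: 30.0
```

Only the rod's weight is left on the wrist, so the plug appears to be free. Now I seat the flange gently.

```bash
python3 -m inch '[0,0,0.001,0, 0,0,0.002,0, 0,0,0.002,0, 0,0,0.003,0, 0,0,0.003,0]'; python3 -c "
from h import *
a,b=get_image('scene'),get_image('side')
f=lambda c:cv2.resize(c[:,:,::-1],(400,400),interpolation=cv2.INTER_CUBIC)
cv2.imwrite('pics/seat.png',np.hstack([f(a['color'][260:380,155:275]),f(b['color'][105:205,200:300])]))"
```

```text
t: 10.55
ee_pos: [556.2, -230.1, 142.0]
tool_rot: [0.985, 0.171, 0.0, 0.0]
ft_force: [0.2, 0.3, -0.2]
opening: 0.313
gripper_force: 30.0
```

View pics/seat.png

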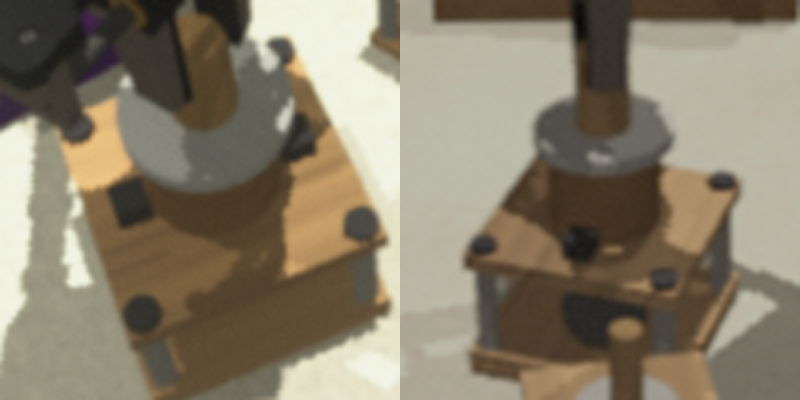

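The dark plug now shows in the bay (right crop, about (600,315)) and the flange is at the rim. I press slightly until the force shows contact.

```bash
python3 -m inch '[0,0,0.001,0, 0,0,0.001,0, 0,0,0.002,0, 0,0,0.002,0]'
```

```text
t: 11.15
ee_pos: [556.3, -230.0, 141.8]
tool_rot: [0.985, 0.171, 0.0, 0.0]
ft_force: [-4.6, 4.6, 8.9]
opening: 0.314
gripper_force: 30.0
```

Flange seated: about 9 N upward at the expected height. Relax, open, wait, and retreat straight up.

```bash
python3 -m inch '[0,0,-0.001,0, 0,0,-0.002,0, 0,0,-0.002,0]' && python3 -m inch '[0,0,0,0, 0,0,0,0, 0,0,0,0, 0,0,0,0, 0,0,0,0, 0,0,0,0, 0,0,0,0]' 0.4
python3 -m inch '[0,0,-0.005,0, 0,0,-0.02,0, 0,0,-0.05,0, 0,0,-0.09,0, 0,0,-0.13,0, 0,0,-0.15,0, 0,0,-0.15,0, 0,0,-0.15,0]'
python3 -c "
from h import *
a,b=get_image('scene'),get_image('side')
f=lambda c:cv2.resize(c[:,:,::-1],(400,400),interpolation=cv2.INTER_CUBIC)
cv2.imwrite('pics/end.png',np.hstack([f(a['color'][200:380,155:335]),f(b['color'][105:225,190:310])]))"
```

```text
t: 11.52
ee_pos: [556.2, -230.1, 141.9]
tool_rot: [0.985, 0.171, 0.0, 0.0]
ft_force: [-1.5, 2.1, 2.8]
opening: 0.316
gripper_force: 30.0
t: 12.4
ee_pos: [556.1, -230.0, 141.8]
tool_rot: [0.985, 0.171, 0.0, 0.0]
ft_force: [-0.3, 0.2, -0.2]
opening: 0.698
gripper_force: 0.0
t: 13.4
ee_pos: [555.7, -229.8, 290.9]
tool_rot: [0.985, 0.171, -0.0, -0.0]
ft_force: [0.1, 0.5, -0.8]
opening: 0.703
gripper_force: 0.0
```

View pics/end.png

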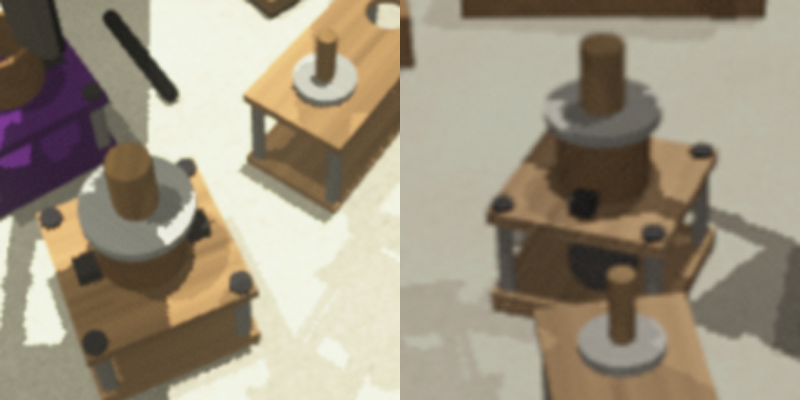

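The rod stands upright with its flange flat on the rim, the plug is in the bay, the thin rod is in the rack and the gripper is clear.

```bash
python3 -c "
from workcell import job_done
print(job_done())"
```

```text
the job is handed in; nothing more can be done
None
```

The thick rod is standing in the core with its flange flat on the rim, the plug has dropped into the bay, the thin rod is still in the rack, and I handed the job in at about 13.5 s (the verdict was not shown).

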